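# Pair the clay pots with their saucers

## Task

Put every round clay pot on the clay saucer of its own size, the smallest pot on the smallest saucer and so on up to the largest on the largest, each standing upright and flat inside the saucer's lip. Set them down gently rather than dropping them, and leave the square black plastic pots where they stand.

Things in the scene. Friction and masses are not known exactly. Their poses are not given: they have to be found in the camera images.
- pot1: the smallest of the four round terracotta flower pots, empty, open at the top, about 30 g, standing upright: 36 mm across at the rim, 40 mm high, 26 mm across at the base, wall 4.5 mm; the top 13 mm is an upright round collar, good to grip from above across its full 36 mm; origin at the centre of the underside, z up, round so yaw means nothing
- pot2: the second smallest of the four round terracotta flower pots, empty, open at the top, about 50 g, standing upright: 46 mm across at the rim, 48 mm high, 33 mm across at the base, wall 4.5 mm; the top 15 mm is an upright round collar, good to grip from above across its full 46 mm; origin at the centre of the underside, z up, round so yaw means nothing
- pot3: the second largest of the four round terracotta flower pots, empty, open at the top, about 80 g, standing upright: 56 mm across at the rim, 56 mm high, 40 mm across at the base, wall 4.5 mm; the top 17 mm is an upright round collar, good to grip from above across its full 56 mm; origin at the centre of the underside, z up, round so yaw means nothing
- pot4: the largest of the four round terracotta flower pots, empty, open at the top, about 120 g, standing upright: 66 mm across at the rim, 64 mm high, 47 mm across at the base, wall 4.5 mm; the top 19 mm is an upright round collar, good to grip from above across its full 66 mm; origin at the centre of the underside, z up, round so yaw means nothing
- saucer1: the smallest of the four round terracotta saucers, loose on the ledge: 54 mm across outside at the lip, 9 mm high, a flat floor about 44 mm across lying 4 mm above the underside; belongs to pot1; origin at the centre of the underside, z up, round so yaw means nothing
- saucer2: the second smallest of the four round terracotta saucers, loose on the ledge: 65 mm across outside at the lip, 9 mm high, a flat floor about 55 mm across lying 4 mm above the underside; belongs to pot2; origin at the centre of the underside, z up, round so yaw means nothing
- saucer3: the second largest of the four round terracotta saucers, loose on the ledge: 76 mm across outside at the lip, 9 mm high, a flat floor about 66 mm across lying 4 mm above the underside; belongs to pot3; origin at the centre of the underside, z up, round so yaw means nothing
- saucer4: the largest of the four round terracotta saucers, loose on the ledge: 87 mm across outside at the lip, 9 mm high, a flat floor about 77 mm across lying 4 mm above the underside; belongs to pot4; origin at the centre of the underside, z up, round so yaw means nothing
- square_pot_a: a small square black plastic pot, 42 mm square at the rim, 46 mm high, about 30 g, loose, standing among the clay things; not part of the job, to be left where it stands; origin at the centre of the underside, z up, sides along x and y
- square_pot_b: a small square black plastic pot, 36 mm square at the rim, 38 mm high, about 30 g, loose, standing among the clay things; not part of the job, to be left where it stands; origin at the centre of the underside, z up, sides along x and y
Mind the look-alikes: they are no part of the job. What is shaped like the pot2 but purple is not meant. Leave any yellow look-alike of the saucer3 alone.

How it is judged:
At the end, for the whole second after the job is handed in: Each clay pot stands upright (within 4 degrees), base flat on the floor of the saucer of its own size (2 to 6.5 mm above the saucer's underside), centred within 10, 12, 14, 16 mm (smallest to largest); saucers flat on the ledge (within 4 degrees, 4 mm); all at rest (under 20 mm/s) (horizontal distance between pot1 and saucer1 below 0.01 m and z of pot1 in the frame of saucer1 between 0.002 and 0.0065 m and angle between each of pot1, saucer1, pot2, saucer2, pot3, saucer3, pot4, saucer4's own z axis and vertical below 0.07 rad and height (world z) of each of saucer1, saucer2, saucer3, saucer4 below 0.004 m and linear speed of each of pot1, saucer1, pot2, saucer2, pot3, saucer3, pot4, saucer4 below 0.02 m/s and horizontal distance between pot2 and saucer2 below 0.012 m and z of pot2 in the frame of saucer2 between 0.002 and 0.0065 m and horizontal distance between pot3 and saucer3 below 0.014 m and z of pot3 in the frame of saucer3 between 0.002 and 0.0065 m and horizontal distance between pot4 and saucer4 below 0.016 m and z of pot4 in the frame of saucer4 between 0.002 and 0.0065 m); the robot touches nothing.
It fails at once if a clay pot was dropped (falling at over 0.5 m/s, about 13 mm of free fall, with no finger on it) ((linear speed of pot1 above 0.5 m/s and contact force between pot1 and the fingers below 0.05 N) or (linear speed of pot2 above 0.5 m/s and contact force between pot2 and the fingers below 0.05 N) or (linear speed of pot3 above 0.5 m/s and contact force between pot3 and the fingers below 0.05 N) or (linear speed of pot4 above 0.5 m/s and contact force between pot4 and the fingers below 0.05 N)).
It fails at once if a pot was banged down on its saucer (more than 60 N) (contact force between pot1 and saucer1 above 60 N or contact force between pot2 and saucer2 above 60 N or contact force between pot3 and saucer3 above 60 N or contact force between pot4 and saucer4 above 60 N).
It fails at once if a square plastic pot was moved by more than 25 mm or knocked over (distance of any of square_pot_a, square_pot_b from where it was at the start of the episode above 0.025 m or angle between any of square_pot_a, square_pot_b's own z axis and vertical above 0.5 rad).
It also fails if it takes over 99 s, if anything falls off the work surface, if the arm or the gripper's body presses on something with over 40 N, if the wrist force passes 120 N, or if a joint passes its speed limit or range.

## Robot

A 7-joint arm with a two-finger parallel gripper is mounted at the origin on the work surface. World frame = base frame: x ahead of the robot, y to its left, z up, the work surface at z = 0. Lengths are in m, angles in rad, forces in N, time in s.
With the tool pointing down it reaches from about 0.4 to 0.85 m from the base axis. Payload 10.4 kg.
Tool frame: the origin (TCP) lies midway between the tips of the shut fingers; the grasp point (between the pads) lies 19 mm behind it; y points along the fingers, x is the direction in which the jaws open and shut, and the axes are right-handed (so a half turn about y gives the same grasp; the last joint's range is limited). The gripper opens to 87 mm and grips with 3 to 60 N. Pads are 19 mm wide; open, the fingers measure 117 mm over their backs; the gripper's body (75 mm by 190 mm) begins 51 mm behind the grasp point.
Start: joints at [1.211, 0.332, -0.065, 1.46, 0.022, 1.35, -0.088], TCP at [0.207, -0.59, 0.223] pointing down, gripper open.
Joint ranges: [-2.6, 2.6], [-0.5, 2.12], [-1.47, 1.34], [0.16, 2.42], [-1.27, 4.41], [0.06, 2.06], [-2.6, 2.6]. Speed limits (rad/s): [2.22, 2.22, 2.79, 2.79, 3.14, 3.14, 3.14].

## Interface

Orientations are given as a unit quaternion [x, y, z, w].
In Python, from bench import * gives the robot as it stands.
- The arm moves only by the tool jog_arm, never from a script. Its argument "commands" is a list of rows, each an object with "translation": the shift along the world's x, y, z in mm, a list of three; "twist": the turn about the world's z in rad. A call has 1 to 20 rows; each row shifts and turns the commanded pose from where the row before left it; what a row does not reach is not made up. A row lasts 1/10 s, in which the tool goes at most 50 mm and 8.59 degrees, less where a joint would pass 70% of its speed; a pose out of reach is approached as far as the arm can. A call is refused whole if a number of a shift passes 50 or a number of a turn 0.15, either way. A call with a gripper value outside its range is refused whole. "grip" is the closure, from 0 (fully open) to 1 (shut), set as the call begins (left out, the last holds). The fingers move at their own pace and stop on an object; "grip_force" is the grip in N (left out, the last holds). Time passes only in rows, so rows that do not move let the fingers close. It gives the time, the measured TCP pose, the force and the opening at its end, in the units of the state.
- read_state(): the state, without advancing time (a new reading comes with each control period).
- camera(name): name is "scene" or "top" or "wrist"; returns a dict with "img" (384x512x3 uint8, red, green, blue), "fx", "fy", "cx", "cy" (pixels), "dist" ([k1, k2, p1, p2, k3] as OpenCV has them; the pictures are not rectified), "cam_to_world" (4x4, takes a point from camera to world coordinates). Camera axes: x right, y down, z forward; pixel columns grow to the right and rows downward; lengths in m; the calibration is good to about 2 mm. A picture is of the moment at which its call begins. There is no depth.
- close_job(): hands the job in, once; it reports no verdict.
The state is a dict: "time": time; "joint_positions": joint angles; "joint_vel": joint speeds; "joint_torque": joint torques, N m; "ee_pos": TCP position; "eef_rot": TCP orientation; "ft_force": force on the tool from outside, world axes, zero at the start; "torque": the same for the moment, N m; "width": finger opening in m.
Only numpy, scipy, OpenCV 4.12 (cv2) and the standard library are available. Lean on these libraries where they do the work, as an engineer would, in place of code of your own. Each camera call takes 0.05 s, during which the arm holds its last target.

## Working session

There is one attempt and no reset: what is moved stays moved. The work goes in short steps, Python scripts to look and compute and a tool call to move; the robot and the scene stay as the last step left them, time stands still between calls to the robot, and variables do not carry over. Pictures are saved under pics/ and viewed, and the job is handed in when it is done.

Besides the shell and the picture viewer there is one more tool, called by a JSON object that holds its "api" and its "payload", one argument or row to a line. jog_arm: Moves the arm, as the interface text tells. Its arguments: {"type":"object","properties":{"commands":{"type":"array"},"grip":{"type":"number"},"grip_force":{"type":"number"}},"required":["commands"]}

```bash
mkdir -p pics
python3 - <<'E'
from bench import *
import cv2
for n in ["top","scene"]:
    c=camera(n); print(n,c["fx"],c["fy"],c["cx"],c["cy"],c["dist"],c["cam_to_world"])
    cv2.imwrite(f"pics/{n}0.png",cv2.resize(c["img"][:,:,::-1],(800,600),interpolation=cv2.INTER_CUBIC))
    cv2.imwrite(f"pics/{n}0_raw.png",c["img"][:,:,::-1])
print(read_state())
E
```

```text
top 385.26492558898934 385.26492558898934 257.7382432399196 192.74929375489268 [-0.07976044  0.          0.          0.          0.        ] [[-0.1525749  -0.96289674  0.22260001  0.41610895]
 [-0.98828976  0.14818452 -0.03639632 -0.03214858]
 [ 0.00206002 -0.22554648 -0.97423023  0.87599018]
 [ 0.          0.          0.          1.        ]]
scene 487.8104131372626 487.8104131372626 249.36098502527085 186.11103422236462 [-0.15035295  0.          0.          0.          0.        ] [[-0.79529554  0.50782039 -0.33109434  1.05853692]
 [ 0.60618189  0.65988402 -0.44395562  0.54887601]
 [-0.00696585 -0.55377931 -0.83263434  1.18748507]
 [ 0.          0.          0.          1.        ]]
{'time': 0.1, 'joint_positions': array([ 1.21137562,  0.33281805, -0.06470709,  1.46083623,  0.02159214,
        1.34989596, -0.08851303]), 'joint_vel': array([-0.00058008, -0.00276463,  0.00119115, -0.00160999,  0.00077639,
       -0.00124632,  0.0009048 ]), 'joint_torque': array([ 1.08418608e-03, -6.24549508e+01,  2.44580075e-02, -3.90721822e+01,
       -6.13310840e-02,  3.64847272e-02,  6.68607186e-05]), 'ee_pos': array([ 0.20644743, -0.58956173,  0.22183773]), 'eef_rot': array([-0.57649118,  0.40948859, -0.40874212,  0.57698084]), 'ft_force': array([-0.35051846, -0.64679837, -0.5438998 ]), 'torque': array([ 0.01361099,  0.02237724, -0.0126629 ]), 'width': 0.08694202272588822}
```

View pics/top0.png

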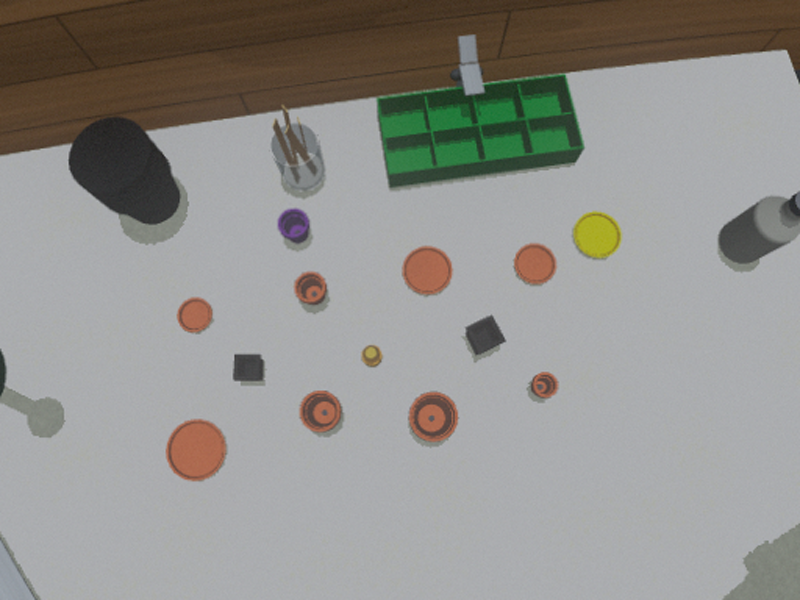

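View pics/scene0.png

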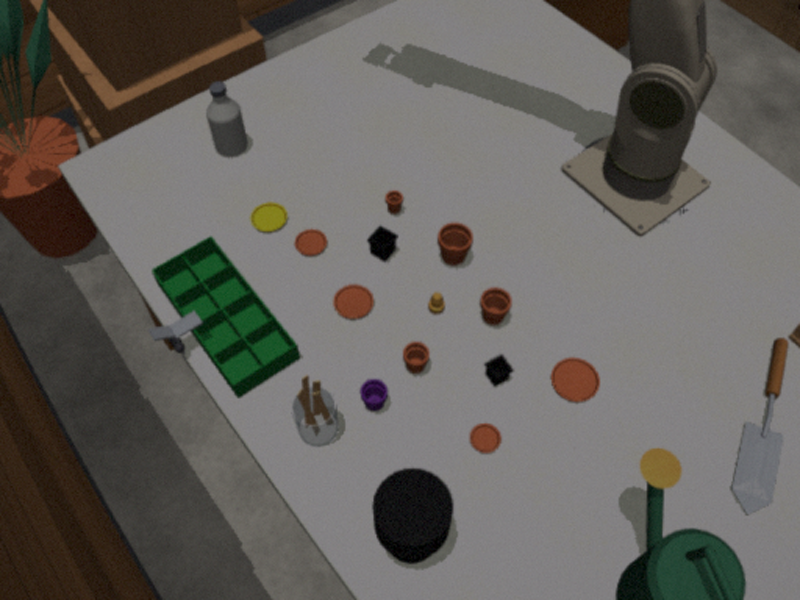

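```bash
cat > h.py <<'E'
from bench import *
import cv2, numpy as np
from scipy.optimize import minimize
S={'pot1':(36,40,26,13),'pot2':(46,48,33,15),'pot3':(56,56,40,17),'pot4':(66,64,47,19),
'saucer1':(54,9,48,5),'saucer2':(65,9,59,5),'saucer3':(76,9,70,5),'saucer4':(87,9,81,5)}
def K(c): return np.array([[c['fx'],0,c['cx']],[0,c['fy'],c['cy']],[0,0,1]])
def proj(c,P):
    T=np.linalg.inv(c['cam_to_world']); r,_=cv2.Rodrigues(T[:3,:3])
    return cv2.projectPoints(np.array(P,float),r,T[:3,3].copy(),K(c),np.array(c['dist']))[0][:,0]
def back(c,uv,z):
    p=cv2.undistortPoints(np.array([[uv]],float),K(c),np.array(c['dist']))[0,0]
    d=c['cam_to_world'][:3,:3]@np.array([p[0],p[1],1]); o=c['cam_to_world'][:3,3]
    return (o+d*(z-o[2])/d[2])[:2]
def sil(c,n,xy,z0=0):
    D,h,b,col=[v/1000 for v in S[n]]
    a=np.linspace(0,2*np.pi,48,endpoint=False); P=[]
    for r,z in((D/2,h),(D/2,h-col),(b/2,0)):
        P.append(np.c_[xy[0]+r*np.cos(a),xy[1]+r*np.sin(a),0*a+z+z0])
    return cv2.convexHull(proj(c,np.vstack(P)).astype(np.float32))
def mask(c):
    hsv=cv2.cvtColor(c['img'],cv2.COLOR_RGB2HSV)
    return (((hsv[...,0]<16)|(hsv[...,0]>174))&(hsv[...,1]>90)).astype(np.uint8)
def fit(c,n,uv,z0=0):
    D,h,b,col=S[n]; xy=back(c,uv,(h*.7)/1000+z0)
    m=mask(c); 
    k,l=cv2.connectedComponents(m); pts=np.argwhere(l>0)
    i=np.argmin(np.hypot(pts[:,1]-uv[0],pts[:,0]-uv[1])); lab=l[tuple(pts[i])]
    mm=(l==lab).astype(np.uint8)
    cs,_=cv2.findContours(mm,cv2.RETR_EXTERNAL,cv2.CHAIN_APPROX_NONE); hull=cv2.convexHull(max(cs,key=len))
    mm=cv2.fillConvexPoly(np.zeros_like(mm),hull,1)
    x,y,w,hh=cv2.boundingRect(hull); s=4
    x-=8;y-=8;w+=16;hh+=16
    crop=cv2.resize(mm[y:y+hh,x:x+w],None,fx=s,fy=s,interpolation=cv2.INTER_NEAREST)
    def cost(p):
        q=sil(c,n,p/1000,z0).reshape(-1,2); q=((q-[x,y]+.5)*s-.5)
        im=cv2.fillConvexPoly(np.zeros_like(crop),np.round(q*16).astype(np.int32),1,shift=4)
        return (im!=crop).sum()/crop.sum()
    r=minimize(cost,xy*1000,method='Nelder-Mead',options=dict(initial_simplex=xy*1000+np.array([[0,0],[6,0],[0,6]])))
    return r.x,r.fun
E
python3 - <<'E'
from h import *
U={'pot4':((433,417),(455,242)),'pot3':((321,412),(495,304)),'pot2':((311,288),(416,356)),'pot1':((543,385),(395,201)),
'saucer4':((196,449),(576,380)),'saucer3':((427,270),(354,301)),'saucer2':((535,264),(311,242)),'saucer1':((195,315),(486,437))}
ct,cs=camera('top'),camera('scene')
for n,(a,b) in U.items():
    for c,u in((ct,a),(cs,b)):
        x,e=fit(c,n,np.array(u)/1.5625); 
        print(n,x.round(1),round(e,3),'reach',np.hypot(*x).round())
for n,u,z in(('sqa',(485,335),.046),('sqb',(249,368),.038),('knob',(371,355),.02),('purple',(294,224),.048),('traycorner',(388,186),.02),('traycorner2',(582,153),.05),('glass',(298,140),.08),('blackpot',(110,150),.1),('bottle',(740,245),0)): print(n,back(ct,np.array(u)/1.5625,z).round(3))
E
```

```text
pot4 [449.7 -90.4] 1.613 reach 459.0
pot4 [440.3 -75. ] 0.102 reach 447.0
pot3 [471.7  72. ] 0.075 reach 477.0
pot3 [470.1  73.8] 0.121 reach 476.0
pot2 [647.2  65.1] 0.185 reach 651.0
pot2 [646.4  67.8] 0.131 reach 650.0
pot1 [ 461.  -242.7] 0.18 reach 521.0
pot1 [ 460.7 -237.2] 0.23 reach 518.0
saucer4 [445.9 259.6] 0.058 reach 516.0
saucer4 [445.  262.2] 0.073 reach 517.0
saucer3 [ 657.4 -107.9] 0.075 reach 666.0
saucer3 [ 656.2 -104.9] 0.093 reach 665.0
saucer2 [ 642.8 -269.9] 0.088 reach 697.0
saucer2 [ 641.6 -266.7] 0.118 reach 695.0
saucer1 [642.  245.4] 0.116 reach 687.0
saucer1 [641.1 248.2] 0.116 reach 687.0
sqa [ 0.54 -0.17]
sqb [0.545 0.164]
knob [ 0.54  -0.007]
purple [0.744 0.076]
traycorner [ 0.794 -0.069]
traycorner2 [ 0.791 -0.366]
glass [0.86  0.052]
blackpot [0.879 0.322]
bottle [ 0.625 -0.603]
```

{"api": "jog_arm", "payload": {
  "commands": [
    {"translation": [21, 29, 0], "twist": 0},
    {"translation": [21, 29, 0], "twist": 0},
    {"translation": [21, 29, 0], "twist": 0},
    {"translation": [21, 29, 0], "twist": 0},
    {"translation": [21, 29, 0], "twist": 0},
    {"translation": [21, 29, 0], "twist": 0},
    {"translation": [21, 29, 0], "twist": 0},
    {"translation": [21, 29, 0], "twist": 0},
    {"translation": [21, 29, 0], "twist": 0},
    {"translation": [21, 29, 0], "twist": 0},
    {"translation": [21, 29, 0], "twist": 0},
    {"translation": [21, 29, 0], "twist": 0},
    {"translation": [0, 0, 0], "twist": 0},
    {"translation": [0, 0, 0], "twist": 0},
    {"translation": [0, 0, 0], "twist": 0}
  ],
  "grip": 0
}}

```text
time: 1.7
ee_pos: [0.4579, -0.243, 0.2224]
eef_rot: [0.577, -0.41, 0.409, -0.576]
ft_force: [-0.3, -1.1, -0.6]
width: 0.0872
```

Run:
```python
from h import *
c=camera("wrist"); cv2.imwrite("pics/w1.png",cv2.resize(c["img"][:,:,::-1],(800,600)))
np.savez("w1",**c)
print(c['fx'],c['cam_to_world'].round(3),c['dist'])
s=read_state();print(s['ee_pos'],s['time'])
print(proj(c,[[.461,-.240,.04],[.461,-.240,0]])*1.5625)
```

```text
269.358435027943 [[ 0.329 -0.915 -0.232  0.522]
 [-0.944 -0.319 -0.081 -0.221]
 [ 0.     0.246 -0.969  0.385]
 [ 0.     0.     0.     1.   ]] [-0.06476787  0.          0.          0.          0.        ]
[ 0.45779921 -0.24311832  0.22245496] 1.75
[[402.97476493 280.40635306]
 [403.2141993  272.53593874]]
```

View pics/w1.png

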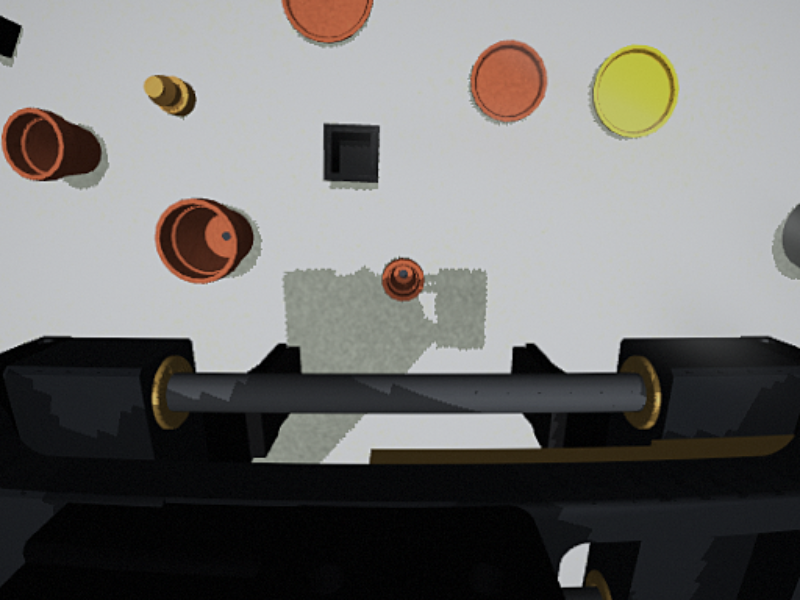

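The wrist view shows pot1's rim at (403,280), where the two-camera average predicted it. pot4's rim is at (198,240), saucer2 at (509,82), and the yellow look-alike at (636,91), which I'll leave alone. Next I check pot4 and saucer2 from this view.

Run:
```python
from h import *
c=dict(np.load("w1.npz"))
for n,u in(('pot4',(205,240)),('saucer2',(509,82)),('pot1',(403,280)),('pot3',(45,145))):
    print(n,[v for v in fit(c,n,np.array(u)/1.5625)])
print('pot4rim',back(c,np.array((197.5,240))/1.5625,.064),'sq',back(c,np.array((352,153))/1.5625,.046))
cv2.imwrite("pics/crop1.png",cv2.resize(c['img'][100:200,80:300,::-1],(792,360),interpolation=cv2.INTER_CUBIC))
```

```text
pot4 [array([441.51204281, -77.03688763]), np.float64(0.03025868580060423)]
saucer2 [array([ 643.56313342, -269.14795651]), np.float64(0.05483811171527434)]
pot1 [array([ 461.07440956, -239.59079397]), np.float64(0.06650505902192243)]Traceback (most recent call last):
  File "<stdin>", line 4, in <module>
  File "h.py", line 33, in fit
    crop=cv2.resize(mm[y:y+hh,x:x+w],None,fx=s,fy=s,interpolation=cv2.INTER_NEAREST)
cv2.error: OpenCV(4.12.0) /io/opencv/modules/imgproc/src/resize.cpp:4208: error: (-215:Assertion failed) !ssize.empty() in function 'resize'
```

Run:
```python
import cv2
a=cv2.imread("pics/top0_raw.png")[125:285,95:415]
cv2.imwrite("pics/crop1.png",cv2.resize(a,(800,400),interpolation=cv2.INTER_CUBIC))
```

```text
(no output)
```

View pics/crop1.png

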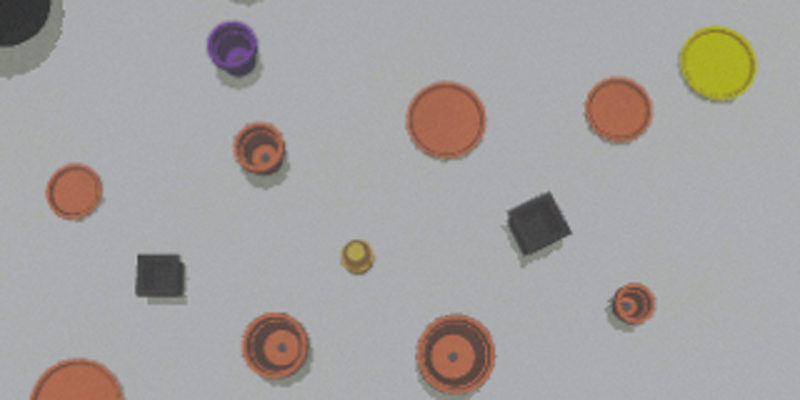

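{"api": "jog_arm", "payload": {
  "commands": [
    {"translation": [3, 3, -20], "twist": 0},
    {"translation": [0, 0, -25], "twist": 0},
    {"translation": [0, 0, -25], "twist": 0},
    {"translation": [0, 0, -25], "twist": 0},
    {"translation": [0, 0, -25], "twist": 0},
    {"translation": [0, 0, -25], "twist": 0},
    {"translation": [0, 0, -25], "twist": 0},
    {"translation": [0, 0, -20], "twist": 0},
    {"translation": [0, 0, -10], "twist": 0},
    {"translation": [0, 0, -7], "twist": 0},
    {"translation": [0, 0, 0], "twist": 0},
    {"translation": [0, 0, 0], "twist": 0}
  ]
}}

```text
time: 2.95
ee_pos: [0.462, -0.2393, 0.0163]
eef_rot: [-0.577, 0.409, -0.41, 0.577]
ft_force: [-0.1, -0.1, 0.4]
width: 0.0872
```

In the crop, the pot2 candidates are the purple one at (233,48) and the terracotta one at (260,150). The terracotta one is meant. For saucer3 they are the terracotta one at (446,120) and the yellow one at (718,63), and again the terracotta one is meant. Now I close on pot1.

{"api": "jog_arm", "payload": {
  "commands": [
    {"translation": [0, 0, 0], "twist": 0},
    {"translation": [0, 0, 0], "twist": 0},
    {"translation": [0, 0, 0], "twist": 0},
    {"translation": [0, 0, 0], "twist": 0},
    {"translation": [0, 0, 0], "twist": 0},
    {"translation": [0, 0, 0], "twist": 0},
    {"translation": [0, 0, 0], "twist": 0},
    {"translation": [0, 0, 0], "twist": 0}
  ],
  "grip": 1,
  "grip_force": 15
}}

```text
time: 3.75
ee_pos: [0.4616, -0.2389, 0.0156]
eef_rot: [0.577, -0.409, 0.409, -0.577]
ft_force: [0.5, -0.1, 0.6]
width: 0.0345
```

{"api": "jog_arm", "payload": {
  "commands": [
    {"translation": [0, 0, 8], "twist": 0},
    {"translation": [0, 0, 15], "twist": 0},
    {"translation": [0, 0, 22], "twist": 0},
    {"translation": [0, 0, 25], "twist": 0},
    {"translation": [0, 0, 25], "twist": 0},
    {"translation": [0, 0, 25], "twist": 0},
    {"translation": [0, 0, 15], "twist": 0},
    {"translation": [0, 0, 0], "twist": 0}
  ]
}}

```text
time: 4.55
ee_pos: [0.463, -0.2394, 0.1541]
eef_rot: [-0.577, 0.407, -0.411, 0.577]
ft_force: [0.1, -0.7, -0.9]
width: 0.0344
```

Run:
```python
from h import *
c=camera("wrist"); cv2.imwrite("pics/w2.png",cv2.resize(c["img"][:,:,::-1],(800,600)))
s=read_state();print(s['ee_pos'],s['time'],s['width'])
```

```text
[ 0.46222949 -0.23913423  0.15229807] 4.6 0.035318066779677124
```

View pics/w2.png

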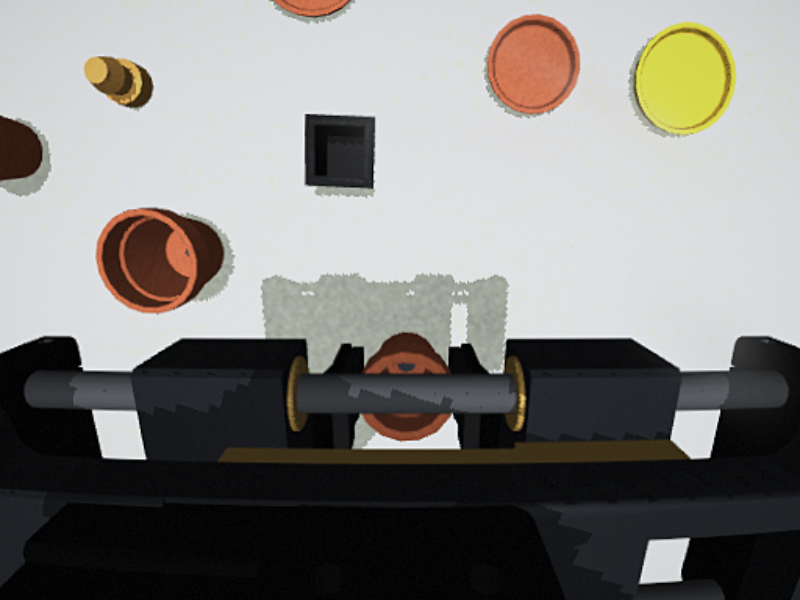

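{"api": "jog_arm", "payload": {
  "commands": [
    {"translation": [4, 12, 0], "twist": 0},
    {"translation": [9, 24, 0], "twist": 0},
    {"translation": [10, 26, 0], "twist": 0},
    {"translation": [10, 26, 0], "twist": 0},
    {"translation": [10, 26, 0], "twist": 0},
    {"translation": [10, 26, 0], "twist": 0},
    {"translation": [10, 26, 0], "twist": 0},
    {"translation": [10, 26, 0], "twist": 0},
    {"translation": [10, 26, 0], "twist": 0},
    {"translation": [10, 27, 0], "twist": 0},
    {"translation": [10, 28, 0], "twist": 0},
    {"translation": [10, 28, 0], "twist": 0},
    {"translation": [10, 28, 0], "twist": 0},
    {"translation": [10, 28, 0], "twist": 0},
    {"translation": [10, 28, 0], "twist": 0},
    {"translation": [10, 28, 0], "twist": 0},
    {"translation": [10, 28, 0], "twist": 0},
    {"translation": [9, 24, 0], "twist": 0},
    {"translation": [7, 18, 0], "twist": 0},
    {"translation": [1, 3, 0], "twist": 0}
  ]
}}

```text
time: 6.6
ee_pos: [0.6399, 0.2511, 0.1491]
eef_rot: [0.578, -0.409, 0.407, -0.577]
ft_force: [-0.8, 1.7, -0.8]
width: 0.0347
```

{"api": "jog_arm", "payload": {
  "commands": [
    {"translation": [0, 0, 0], "twist": 0},
    {"translation": [0, 0, 0], "twist": 0}
  ]
}}

```text
time: 6.8
ee_pos: [0.6413, 0.2461, 0.1501]
eef_rot: [0.577, -0.409, 0.409, -0.576]
ft_force: [0.7, -0.3, -0.8]
width: 0.0346
```

Run:
```python
from h import *
c=camera("wrist"); cv2.imwrite("pics/w3.png",cv2.resize(c["img"][:,:,::-1],(800,600)))
s=read_state();print(s['ee_pos'],s['time'],s['width'],s['joint_positions'].round(2))
```

```text
[0.64149462 0.24580206 0.15038846] 6.85 0.034592794599421425 [-0.04  0.58 -0.59  1.34  0.32  1.31 -1.86]
```

View pics/w3.png

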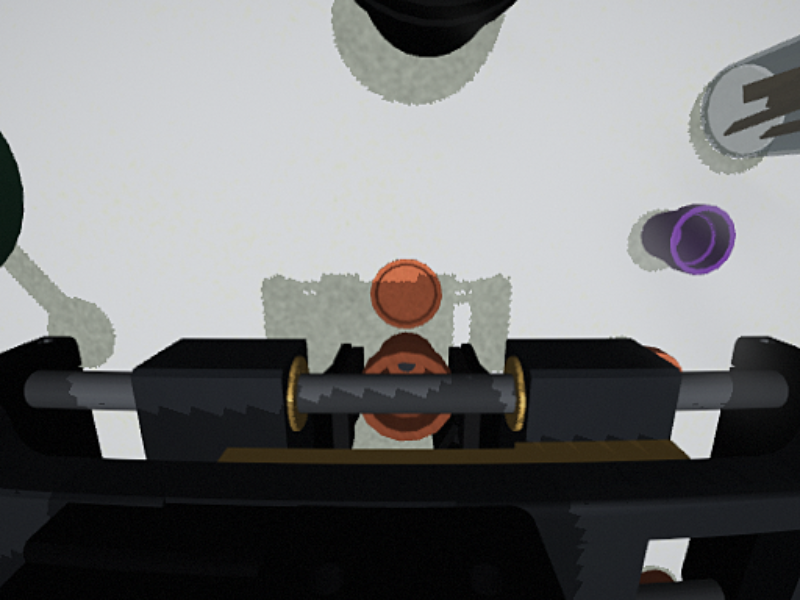

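The wrist view shows saucer1 at (406,293) just ahead of the held pot. I measure both.

Run:
```python
from h import *
c=camera("wrist")
print(back(c,np.array((406,293))/1.5625,.009), proj(c,[[.6415,.247,.009]])*1.5625)
# held pot1: base centre drain hole ~ px (406,368); base at z
z=.1504-.015; print(back(c,np.array((406.5,367))/1.5625,z+.004))
```

```text
[0.64368662 0.24572754] [[403.40333957 295.17586299]]
[0.63865822 0.24402735]
```

{"api": "jog_arm", "payload": {
  "commands": [
    {"translation": [2, 1, -10], "twist": 0},
    {"translation": [0, 0, -20], "twist": 0},
    {"translation": [0, 0, -25], "twist": 0},
    {"translation": [0, 0, -25], "twist": 0},
    {"translation": [0, 0, -20], "twist": 0},
    {"translation": [0, 0, -12], "twist": 0},
    {"translation": [0, 0, -8], "twist": 0},
    {"translation": [0, 0, -4], "twist": 0},
    {"translation": [0, 0, -2], "twist": 0},
    {"translation": [0, 0, -1], "twist": 0},
    {"translation": [0, 0, 0], "twist": 0},
    {"translation": [0, 0, 0], "twist": 0}
  ]
}}

```text
time: 8.1
ee_pos: [0.6438, 0.2483, 0.0242]
eef_rot: [-0.576, 0.409, -0.409, 0.577]
ft_force: [0.1, 0.7, -0.6]
width: 0.0345
```

{"api": "jog_arm", "payload": {
  "commands": [
    {"translation": [0, 0, -1], "twist": 0},
    {"translation": [0, 0, -1], "twist": 0},
    {"translation": [0, 0, 0], "twist": 0},
    {"translation": [0, 0, 0], "twist": 0}
  ]
}}

```text
time: 8.5
ee_pos: [0.6435, 0.2481, 0.0215]
eef_rot: [0.577, -0.409, 0.409, -0.577]
ft_force: [0.1, -0.2, -0.4]
width: 0.0346
```

{"api": "jog_arm", "payload": {
  "commands": [
    {"translation": [0, 0, -1], "twist": 0},
    {"translation": [0, 0, -0.5], "twist": 0},
    {"translation": [0, 0, 0], "twist": 0},
    {"translation": [0, 0, 0], "twist": 0}
  ]
}}

```text
time: 8.9
ee_pos: [0.6436, 0.2481, 0.02]
eef_rot: [0.577, -0.409, 0.409, -0.577]
ft_force: [0.2, 0.7, -1.0]
width: 0.035
```

{"api": "jog_arm", "payload": {
  "commands": [
    {"translation": [0, 0, -0.5], "twist": 0},
    {"translation": [0, 0, 0], "twist": 0},
    {"translation": [0, 0, 0], "twist": 0}
  ]
}}

```text
time: 9.2
ee_pos: [0.6436, 0.2482, 0.0197]
eef_rot: [-0.577, 0.409, -0.409, 0.577]
ft_force: [-0.3, -0.7, 0.5]
width: 0.0345
```

{"api": "jog_arm", "payload": {
  "commands": [
    {"translation": [0, 0, -0.7], "twist": 0},
    {"translation": [0, 0, 0], "twist": 0}
  ]
}}

```text
time: 9.4
ee_pos: [0.644, 0.2482, 0.0196]
eef_rot: [-0.576, 0.409, -0.409, 0.577]
ft_force: [-1.4, -0.4, 5.9]
width: 0.0348
```

{"api": "jog_arm", "payload": {
  "commands": [
    {"translation": [0, 0, 0], "twist": 0},
    {"translation": [0, 0, 0], "twist": 0},
    {"translation": [0, 0, 0], "twist": 0},
    {"translation": [0, 0, 0], "twist": 0},
    {"translation": [0, 0, 0], "twist": 0},
    {"translation": [0, 0, 10], "twist": 0},
    {"translation": [0, 0, 20], "twist": 0},
    {"translation": [0, 0, 25], "twist": 0},
    {"translation": [0, 0, 30], "twist": 0},
    {"translation": [0, 0, 30], "twist": 0},
    {"translation": [0, 0, 30], "twist": 0},
    {"translation": [0, 0, 15], "twist": 0},
    {"translation": [0, 0, 0], "twist": 0}
  ],
  "grip": 0
}}

```text
time: 10.7
ee_pos: [0.6445, 0.2488, 0.1817]
eef_rot: [-0.575, 0.408, -0.41, 0.578]
ft_force: [0.4, 0.1, 0.3]
width: 0.0869
```

Run:
```python
from h import *
c=camera("wrist"); cv2.imwrite("pics/w4.png",cv2.resize(c["img"][:,:,::-1],(800,600)))
s=read_state();print(s['ee_pos'],s['time'],s['width'])
```

```text
[0.64380194 0.24826482 0.17939813] 10.75 0.08692698506865616
```

View pics/w4.png

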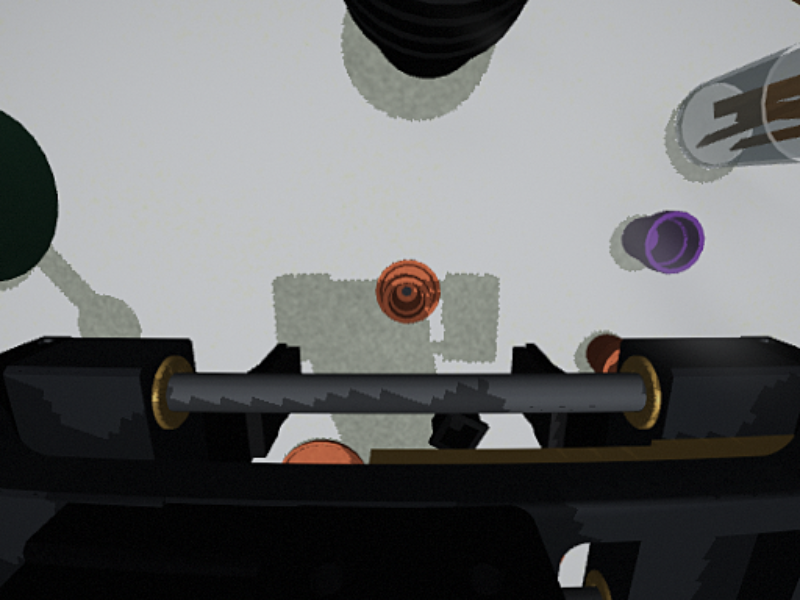

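pot1 stands nested in saucer1 at (407,291). Next is pot2.

{"api": "jog_arm", "payload": {
  "commands": [
    {"translation": [0, -12, 0], "twist": 0},
    {"translation": [1, -25, 0], "twist": 0},
    {"translation": [1, -30, 0], "twist": 0},
    {"translation": [1, -30, 0], "twist": 0},
    {"translation": [0, -30, 0], "twist": 0},
    {"translation": [0, -30, 0], "twist": 0},
    {"translation": [0, -18, 0], "twist": 0},
    {"translation": [0, -7, 0], "twist": 0},
    {"translation": [0, 0, -15], "twist": 0},
    {"translation": [0, 0, -20], "twist": 0},
    {"translation": [0, 0, -15], "twist": 0},
    {"translation": [0, 0, 0], "twist": 0}
  ]
}}

```text
time: 11.95
ee_pos: [0.6447, 0.0674, 0.1255]
eef_rot: [0.578, -0.41, 0.407, -0.576]
ft_force: [0.3, -0.7, -0.2]
width: 0.0867
```

Run:
```python
from h import *
c=camera("wrist"); cv2.imwrite("pics/w5.png",cv2.resize(c["img"][:,:,::-1],(800,600)))
s=read_state();print(s['ee_pos'],s['time'],s['width'])
print(proj(c,[[.647,.0665,.048]])*1.5625)
```

```text
[0.64555352 0.06728057 0.12724641] 12.0 0.08705970857911784
[[407.95399827 315.6114069 ]]
```

View pics/w5.png

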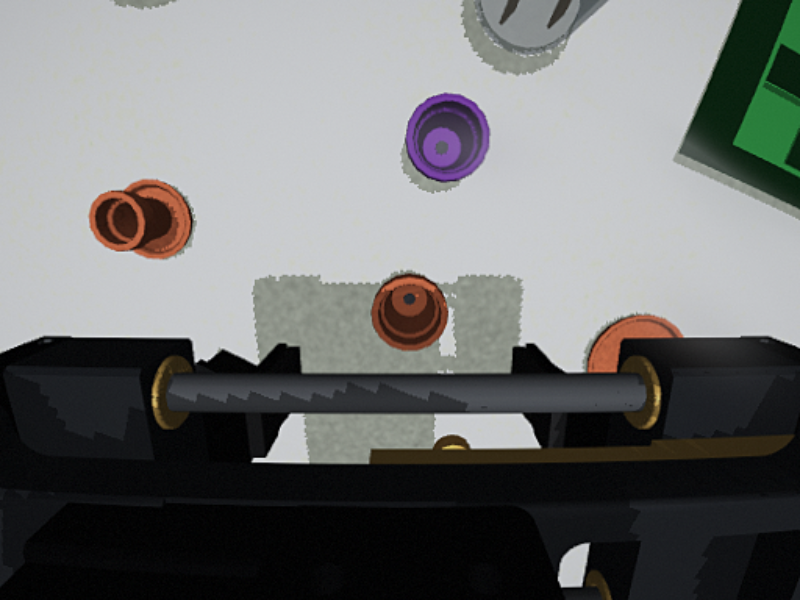

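The pot2 rim is at (409,312), within 2 mm of the prediction. Descending and gripping.

{"api": "jog_arm", "payload": {
  "commands": [
    {"translation": [2, -1, -15], "twist": 0},
    {"translation": [0, 0, -25], "twist": 0},
    {"translation": [0, 0, -25], "twist": 0},
    {"translation": [0, 0, -20], "twist": 0},
    {"translation": [0, 0, -13], "twist": 0},
    {"translation": [0, 0, -7], "twist": 0},
    {"translation": [0, 0, -1], "twist": 0},
    {"translation": [0, 0, 0], "twist": 0}
  ]
}}

```text
time: 12.8
ee_pos: [0.6491, 0.0653, 0.0236]
eef_rot: [-0.576, 0.409, -0.409, 0.577]
ft_force: [-0.5, 0.2, 0.5]
width: 0.0871
```

{"api": "jog_arm", "payload": {
  "commands": [
    {"translation": [0, 0, 0], "twist": 0},
    {"translation": [0, 0, 0], "twist": 0},
    {"translation": [0, 0, 0], "twist": 0},
    {"translation": [0, 0, 0], "twist": 0},
    {"translation": [0, 0, 0], "twist": 0},
    {"translation": [0, 0, 0], "twist": 0},
    {"translation": [0, 0, 0], "twist": 0}
  ],
  "grip": 1,
  "grip_force": 15
}}

```text
time: 13.5
ee_pos: [0.6486, 0.0652, 0.0229]
eef_rot: [-0.577, 0.409, -0.409, 0.577]
ft_force: [-1.2, 0.3, -0.1]
width: 0.0439
```

{"api": "jog_arm", "payload": {
  "commands": [
    {"translation": [0, 0, 8], "twist": 0},
    {"translation": [0, 0, 15], "twist": 0},
    {"translation": [0, 0, 22], "twist": 0},
    {"translation": [0, 0, 25], "twist": 0},
    {"translation": [0, 0, 25], "twist": 0},
    {"translation": [0, 0, 25], "twist": 0},
    {"translation": [0, 0, 10], "twist": 0},
    {"translation": [0, 0, 0], "twist": 0}
  ]
}}

```text
time: 14.3
ee_pos: [0.6495, 0.0653, 0.1551]
eef_rot: [-0.576, 0.408, -0.41, 0.577]
ft_force: [0.7, 0.7, -0.4]
width: 0.0439
```

{"api": "jog_arm", "payload": {
  "commands": [
    {"translation": [0, -10, 0], "twist": 0},
    {"translation": [0, -20, 0], "twist": 0},
    {"translation": [-1, -26, 0], "twist": 0},
    {"translation": [-1, -27, 0], "twist": 0},
    {"translation": [0, -27, 0], "twist": 0},
    {"translation": [-1, -27, 0], "twist": 0},
    {"translation": [0, -27, 0], "twist": 0},
    {"translation": [-1, -27, 0], "twist": 0},
    {"translation": [0, -27, 0], "twist": 0},
    {"translation": [-1, -27, 0], "twist": 0},
    {"translation": [0, -27, 0], "twist": 0},
    {"translation": [-1, -25, 0], "twist": 0},
    {"translation": [0, -20, 0], "twist": 0},
    {"translation": [0, -12, 0], "twist": 0},
    {"translation": [0, -5, 0], "twist": 0},
    {"translation": [0, 0, 0], "twist": 0},
    {"translation": [0, 0, 0], "twist": 0}
  ]
}}

```text
time: 16.0
ee_pos: [0.6429, -0.2674, 0.1528]
eef_rot: [-0.577, 0.409, -0.409, 0.577]
ft_force: [0.4, 0.5, -0.6]
width: 0.0444
```

Run:
```python
from h import *
c=camera("wrist"); cv2.imwrite("pics/w6.png",cv2.resize(c["img"][:,:,::-1],(800,600)))
s=read_state();print(s['ee_pos'],s['time'],s['width'])
print(proj(c,[[.643,-.2685,.009],[.6430,-.2685,.1325]])*1.5625)
```

```text
[ 0.64294141 -0.26722512  0.15293002] 16.05 0.04426875050092732
[[406.73550648 295.6036179 ]
 [407.34838089 353.39816257]]
```

View pics/w6.png

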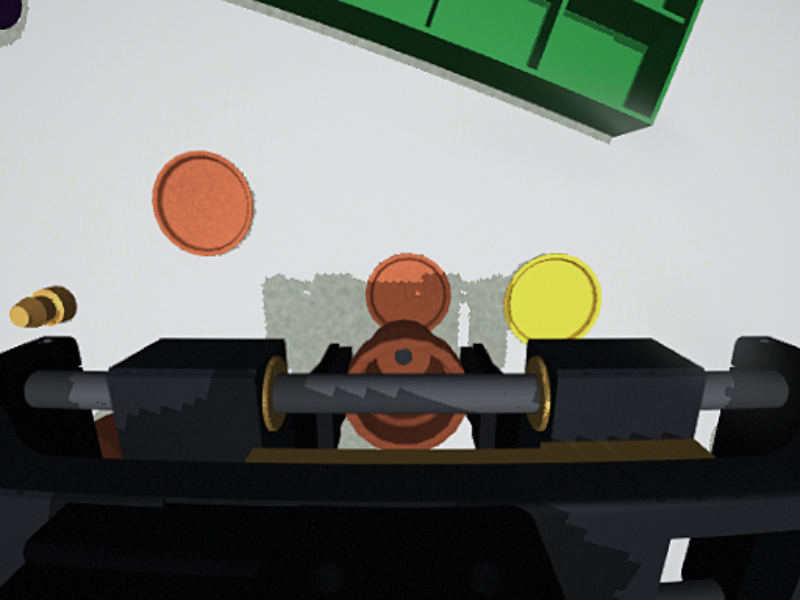

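Saucer2 is at (408,293), as predicted, and the pot is held centred. Lowering.

{"api": "jog_arm", "payload": {
  "commands": [
    {"translation": [1, -2, -10], "twist": 0},
    {"translation": [0, 0, -20], "twist": 0},
    {"translation": [0, 0, -25], "twist": 0},
    {"translation": [0, 0, -25], "twist": 0},
    {"translation": [0, 0, -20], "twist": 0},
    {"translation": [0, 0, -12], "twist": 0},
    {"translation": [0, 0, -6], "twist": 0},
    {"translation": [0, 0, -3], "twist": 0},
    {"translation": [0, 0, -2], "twist": 0},
    {"translation": [0, 0, -1], "twist": 0},
    {"translation": [0, 0, 0], "twist": 0},
    {"translation": [0, 0, 0], "twist": 0}
  ]
}}

```text
time: 17.25
ee_pos: [0.6438, -0.271, 0.0294]
eef_rot: [-0.577, 0.409, -0.409, 0.577]
ft_force: [-0.6, -0.1, -0.1]
width: 0.0439
```

{"api": "jog_arm", "payload": {
  "commands": [
    {"translation": [0, 0, -0.7], "twist": 0},
    {"translation": [0, 0, -0.5], "twist": 0},
    {"translation": [0, 0, 0], "twist": 0},
    {"translation": [0, 0, 0], "twist": 0}
  ]
}}

```text
time: 17.65
ee_pos: [0.6436, -0.2709, 0.0277]
eef_rot: [0.577, -0.409, 0.409, -0.577]
ft_force: [-0.3, -0.5, -0.6]
width: 0.0442
```

{"api": "jog_arm", "payload": {
  "commands": [
    {"translation": [0, 0, -0.6], "twist": 0},
    {"translation": [0, 0, -0.4], "twist": 0},
    {"translation": [0, 0, 0], "twist": 0}
  ]
}}

```text
time: 17.95
ee_pos: [0.6438, -0.2709, 0.0269]
eef_rot: [-0.577, 0.409, -0.409, 0.577]
ft_force: [0.4, 0.6, 0.9]
width: 0.044
```

{"api": "jog_arm", "payload": {
  "commands": [
    {"translation": [0, 0, -0.3], "twist": 0},
    {"translation": [0, 0, 0], "twist": 0}
  ]
}}

```text
time: 18.15
ee_pos: [0.6439, -0.2709, 0.0268]
eef_rot: [-0.577, 0.409, -0.409, 0.577]
ft_force: [0.2, 0.2, 4.3]
width: 0.0443
```

Contact is at about 4 N. Releasing.

{"api": "jog_arm", "payload": {
  "commands": [
    {"translation": [0, 0, 0], "twist": 0},
    {"translation": [0, 0, 0], "twist": 0},
    {"translation": [0, 0, 0], "twist": 0},
    {"translation": [0, 0, 0], "twist": 0},
    {"translation": [0, 0, 0], "twist": 0},
    {"translation": [0, 0, 10], "twist": 0},
    {"translation": [0, 0, 20], "twist": 0},
    {"translation": [0, 0, 25], "twist": 0},
    {"translation": [0, 0, 30], "twist": 0},
    {"translation": [0, 0, 30], "twist": 0},
    {"translation": [0, 0, 25], "twist": 0},
    {"translation": [0, 0, 10], "twist": 0},
    {"translation": [0, 0, 0], "twist": 0}
  ],
  "grip": 0
}}

```text
time: 19.45
ee_pos: [0.6443, -0.2711, 0.1782]
eef_rot: [-0.577, 0.408, -0.41, 0.577]
ft_force: [-0.2, -0.1, -0.7]
width: 0.0874
```

Run:
```python
from h import *
c=camera("wrist"); cv2.imwrite("pics/w7.png",cv2.resize(c["img"][:,:,::-1],(800,600)))
s=read_state();print(s['ee_pos'],s['time'],s['width'])
print(proj(c,[[.643,-.2685,.052]])*1.5625)
```

```text
[ 0.64355229 -0.27089979  0.17630414] 19.5 0.08698584160632217
[[400.68364339 301.41280414]]
```

View pics/w7.png

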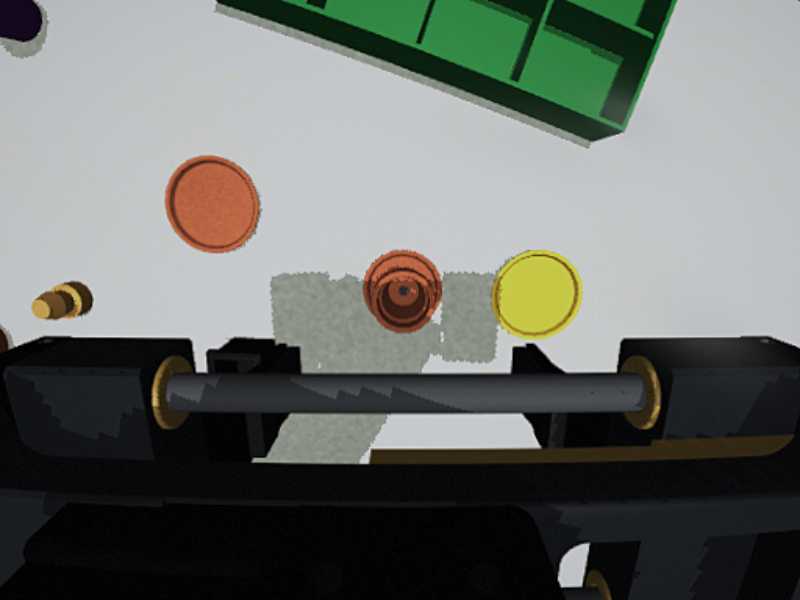

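pot2 is nested in saucer2 at (403,292). Next is pot4.

{"api": "jog_arm", "payload": {
  "commands": [
    {"translation": [-8, 8, 0], "twist": 0},
    {"translation": [-17, 16, 0], "twist": 0},
    {"translation": [-20, 19, 0], "twist": 0},
    {"translation": [-20, 19, 0], "twist": 0},
    {"translation": [-20, 19, 0], "twist": 0},
    {"translation": [-20, 19, 0], "twist": 0},
    {"translation": [-20, 19, 0], "twist": 0},
    {"translation": [-20, 19, 0], "twist": 0},
    {"translation": [-20, 19, 0], "twist": 0},
    {"translation": [-17, 17, 0], "twist": 0},
    {"translation": [-12, 12, 0], "twist": 0},
    {"translation": [-8, 8, 0], "twist": 0},
    {"translation": [0, 0, 0], "twist": 0},
    {"translation": [0, 0, 0], "twist": 0}
  ]
}}

```text
time: 20.9
ee_pos: [0.4417, -0.0774, 0.176]
eef_rot: [0.577, -0.409, 0.409, -0.577]
ft_force: [-0.1, -0.1, 0.3]
width: 0.0869
```

Run:
```python
from h import *
c=camera("wrist"); cv2.imwrite("pics/w8.png",cv2.resize(c["img"][:,:,::-1],(800,600)))
s=read_state();print(s['ee_pos'],s['time'],s['width'],s['joint_positions'].round(2))
print(proj(c,[[.4415,-.0765,.064]])*1.5625)
```

```text
[ 0.44184278 -0.07757212  0.17607401] 20.95 0.08685738066108331 [ 0.67  0.01 -0.59  1.94  0.    1.2  -1.16]
[[403.6627108 305.057412 ]]
```

View pics/w8.png

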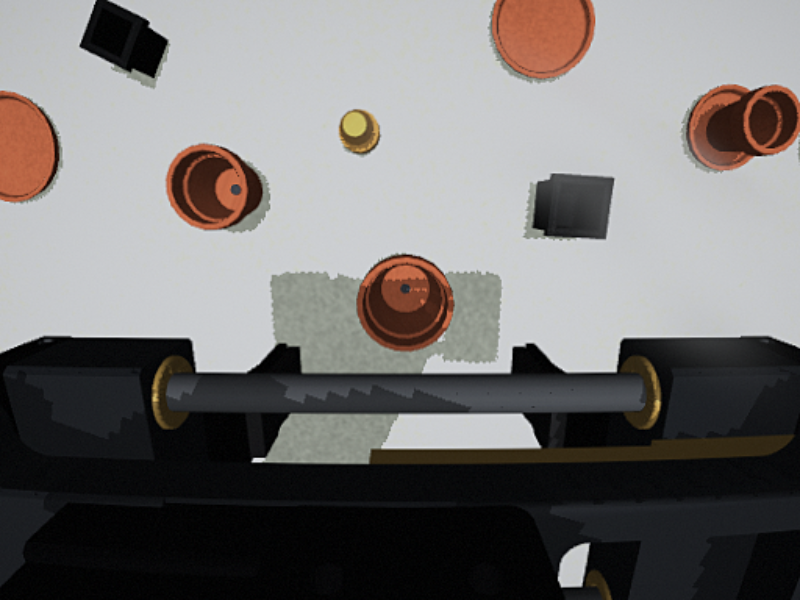

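pot4's rim is at (405,302), as predicted. Descending and gripping.

{"api": "jog_arm", "payload": {
  "commands": [
    {"translation": [1, 1, -15], "twist": 0},
    {"translation": [0, 0, -25], "twist": 0},
    {"translation": [0, 0, -25], "twist": 0},
    {"translation": [0, 0, -20], "twist": 0},
    {"translation": [0, 0, -20], "twist": 0},
    {"translation": [0, 0, -20], "twist": 0},
    {"translation": [0, 0, -10], "twist": 0},
    {"translation": [0, 0, -5], "twist": 0},
    {"translation": [0, 0, 0], "twist": 0},
    {"translation": [0, 0, 0], "twist": 0}
  ]
}}

```text
time: 21.95
ee_pos: [0.4432, -0.076, 0.037]
eef_rot: [-0.577, 0.409, -0.409, 0.577]
ft_force: [0.5, 0.8, -0.3]
width: 0.0871
```

{"api": "jog_arm", "payload": {
  "commands": [
    {"translation": [0, 0, 0], "twist": 0},
    {"translation": [0, 0, 0], "twist": 0},
    {"translation": [0, 0, 0], "twist": 0},
    {"translation": [0, 0, 0], "twist": 0},
    {"translation": [0, 0, 0], "twist": 0},
    {"translation": [0, 0, 0], "twist": 0}
  ],
  "grip": 1,
  "grip_force": 20
}}

```text
time: 22.55
ee_pos: [0.4428, -0.076, 0.0366]
eef_rot: [-0.577, 0.409, -0.409, 0.577]
ft_force: [-0.0, -0.9, 3.2]
width: 0.0642
```

{"api": "jog_arm", "payload": {
  "commands": [
    {"translation": [0, 0, 8], "twist": 0},
    {"translation": [0, 0, 15], "twist": 0},
    {"translation": [0, 0, 22], "twist": 0},
    {"translation": [0, 0, 25], "twist": 0},
    {"translation": [0, 0, 25], "twist": 0},
    {"translation": [0, 0, 20], "twist": 0},
    {"translation": [0, 0, 10], "twist": 0},
    {"translation": [0, 0, 0], "twist": 0}
  ]
}}

```text
time: 23.35
ee_pos: [0.4431, -0.076, 0.1624]
eef_rot: [-0.577, 0.408, -0.41, 0.577]
ft_force: [0.3, -0.1, -1.6]
width: 0.0638
```

{"api": "jog_arm", "payload": {
  "commands": [
    {"translation": [0, 10, 0], "twist": 0},
    {"translation": [0, 18, 0], "twist": 0.04},
    {"translation": [1, 23, 0], "twist": 0.04},
    {"translation": [0, 25, 0], "twist": 0.04},
    {"translation": [0, 25, 0], "twist": 0.04},
    {"translation": [0, 25, 0], "twist": 0.04},
    {"translation": [0, 25, 0], "twist": 0.04},
    {"translation": [0, 25, 0], "twist": 0.04},
    {"translation": [0, 25, 0], "twist": 0.04},
    {"translation": [0, 25, 0], "twist": 0.04},
    {"translation": [1, 25, 0], "twist": 0.04},
    {"translation": [0, 25, 0], "twist": 0.04},
    {"translation": [0, 25, 0], "twist": 0.04},
    {"translation": [0, 19, 0], "twist": 0},
    {"translation": [0, 12, 0], "twist": 0},
    {"translation": [0, 5, 0], "twist": 0},
    {"translation": [0, 0, 0], "twist": 0},
    {"translation": [0, 0, 0], "twist": 0}
  ]
}}

```text
time: 25.15
ee_pos: [0.4444, 0.2609, 0.1613]
eef_rot: [0.658, -0.26, 0.26, -0.657]
ft_force: [-0.0, -0.3, -1.1]
width: 0.0641
```

Run:
```python
from h import *
c=camera("wrist"); cv2.imwrite("pics/w9.png",cv2.resize(c["img"][:,:,::-1],(800,600)))
s=read_state();print(s['ee_pos'],s['time'],s['width'],s['joint_positions'].round(2))
print(proj(c,[[.4455,.261,.009]])*1.5625)
```

```text
[0.4446111  0.26055356 0.16131022] 25.2 0.0640961583603156 [ 0.2   0.25 -0.92  1.79  0.21  1.21 -1.53]
[[405.43693322 291.31375614]]
```

View pics/w9.png

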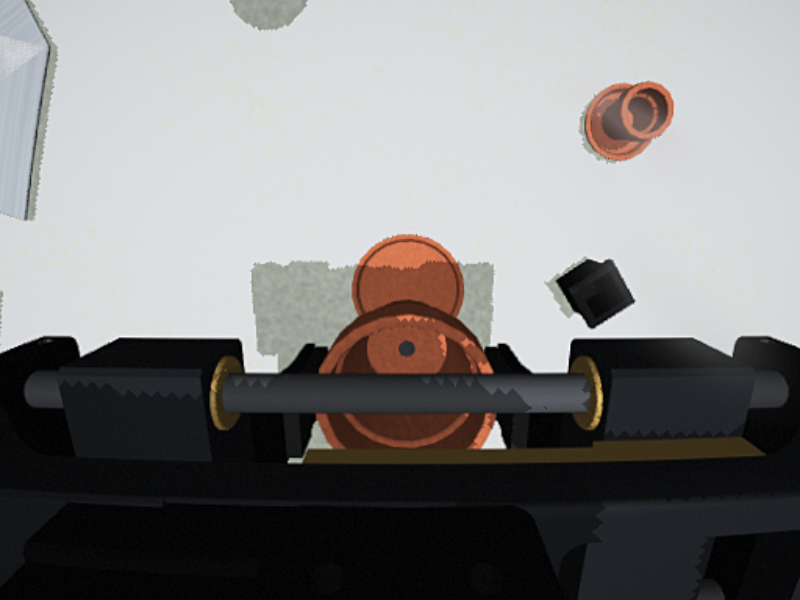

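Saucer4 is centred at about (408,290), as predicted. Lowering.

{"api": "jog_arm", "payload": {
  "commands": [
    {"translation": [1, 0, -10], "twist": 0},
    {"translation": [0, 0, -20], "twist": 0},
    {"translation": [0, 0, -25], "twist": 0},
    {"translation": [0, 0, -25], "twist": 0},
    {"translation": [0, 0, -18], "twist": 0},
    {"translation": [0, 0, -10], "twist": 0},
    {"translation": [0, 0, -6], "twist": 0},
    {"translation": [0, 0, -3], "twist": 0},
    {"translation": [0, 0, -1], "twist": 0},
    {"translation": [0, 0, 0], "twist": 0},
    {"translation": [0, 0, 0], "twist": 0}
  ]
}}

```text
time: 26.3
ee_pos: [0.4459, 0.2613, 0.0439]
eef_rot: [-0.657, 0.26, -0.261, 0.658]
ft_force: [-0.3, -0.2, -1.3]
width: 0.0639
```

{"api": "jog_arm", "payload": {
  "commands": [
    {"translation": [0, 0, -0.7], "twist": 0},
    {"translation": [0, 0, -0.5], "twist": 0},
    {"translation": [0, 0, 0], "twist": 0},
    {"translation": [0, 0, 0], "twist": 0}
  ]
}}

```text
time: 26.7
ee_pos: [0.4456, 0.2611, 0.0422]
eef_rot: [0.657, -0.26, 0.26, -0.657]
ft_force: [0.3, 0.5, -0.4]
width: 0.0643
```

{"api": "jog_arm", "payload": {
  "commands": [
    {"translation": [0, 0, -0.7], "twist": 0},
    {"translation": [0, 0, -0.5], "twist": 0},
    {"translation": [0, 0, 0], "twist": 0}
  ]
}}

```text
time: 27.0
ee_pos: [0.4455, 0.2611, 0.0409]
eef_rot: [0.658, -0.26, 0.26, -0.657]
ft_force: [0.5, 0.1, -1.6]
width: 0.0642
```

{"api": "jog_arm", "payload": {
  "commands": [
    {"translation": [0, 0, -0.4], "twist": 0},
    {"translation": [0, 0, 0], "twist": 0}
  ]
}}

```text
time: 27.2
ee_pos: [0.4457, 0.2612, 0.0407]
eef_rot: [-0.657, 0.26, -0.26, 0.658]
ft_force: [-0.3, -0.9, 0.3]
width: 0.0641
```

{"api": "jog_arm", "payload": {
  "commands": [
    {"translation": [0, 0, -0.2], "twist": 0},
    {"translation": [0, 0, 0], "twist": 0}
  ]
}}

```text
time: 27.4
ee_pos: [0.4458, 0.2612, 0.0407]
eef_rot: [-0.657, 0.26, -0.26, 0.658]
ft_force: [-0.3, -0.4, 3.8]
width: 0.0642
```

{"api": "jog_arm", "payload": {
  "commands": [
    {"translation": [0, 0, 0], "twist": 0},
    {"translation": [0, 0, 0], "twist": 0},
    {"translation": [0, 0, 0], "twist": 0},
    {"translation": [0, 0, 0], "twist": 0},
    {"translation": [0, 0, 0], "twist": 0},
    {"translation": [0, 0, 10], "twist": 0},
    {"translation": [0, 0, 20], "twist": 0},
    {"translation": [0, 0, 25], "twist": 0},
    {"translation": [0, 0, 30], "twist": 0},
    {"translation": [0, 0, 30], "twist": 0},
    {"translation": [0, 0, 20], "twist": 0},
    {"translation": [0, 0, 5], "twist": 0},
    {"translation": [0, 0, 0], "twist": 0}
  ],
  "grip": 0
}}

```text
time: 28.7
ee_pos: [0.4458, 0.2612, 0.181]
eef_rot: [-0.657, 0.26, -0.261, 0.658]
ft_force: [-0.2, -0.6, -0.9]
width: 0.0872
```

Run:
```python
from h import *
c=camera("wrist"); cv2.imwrite("pics/w10.png",cv2.resize(c["img"][:,:,::-1],(800,600)))
s=read_state();print(s['ee_pos'],s['time'],s['width'])
```

```text
[0.44544186 0.26088432 0.18002832] 28.75 0.08698815634713104
```

View pics/w10.png

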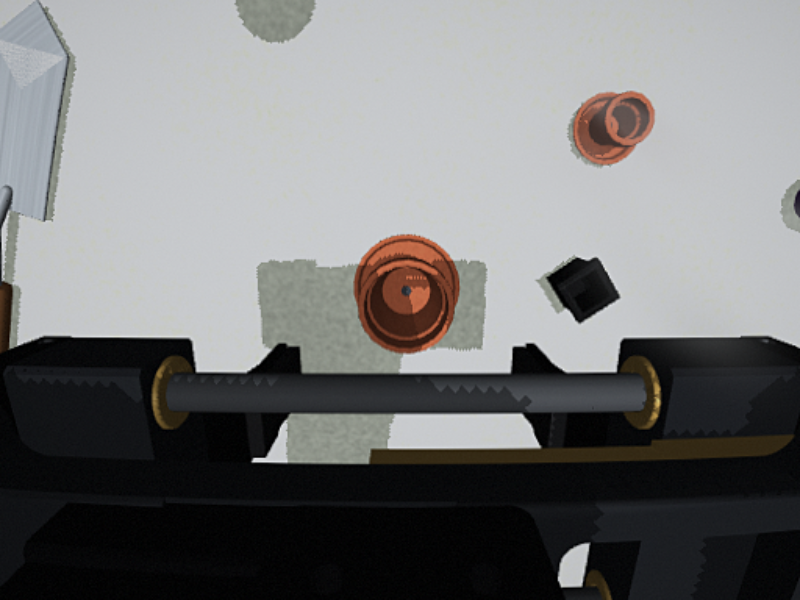

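pot4 is nested in saucer4 at (407,292). Last is pot3.

{"api": "jog_arm", "payload": {
  "commands": [
    {"translation": [1, -10, 0], "twist": 0},
    {"translation": [3, -20, 0], "twist": 0},
    {"translation": [3, -25, 0], "twist": 0},
    {"translation": [4, -25, 0], "twist": 0},
    {"translation": [4, -25, 0], "twist": 0},
    {"translation": [4, -25, 0], "twist": 0},
    {"translation": [3, -23, 0], "twist": 0},
    {"translation": [3, -18, 0], "twist": 0},
    {"translation": [1, -12, 0], "twist": 0},
    {"translation": [0, -5, 0], "twist": 0},
    {"translation": [0, 0, 0], "twist": 0},
    {"translation": [0, 0, 0], "twist": 0}
  ]
}}

```text
time: 29.95
ee_pos: [0.4713, 0.0739, 0.1803]
eef_rot: [-0.658, 0.26, -0.26, 0.658]
ft_force: [0.4, 0.0, 0.0]
width: 0.0873
```

Run:
```python
from h import *
c=camera("wrist"); cv2.imwrite("pics/w11.png",cv2.resize(c["img"][:,:,::-1],(800,600)))
s=read_state();print(s['ee_pos'],s['time'],s['width'])
print(proj(c,[[.471,.073,.056]])*1.5625)
```

```text
[0.47137392 0.07407904 0.18034025] 30.0 0.08697489841986453
[[405.08270151 302.03512374]]
```

View pics/w11.png

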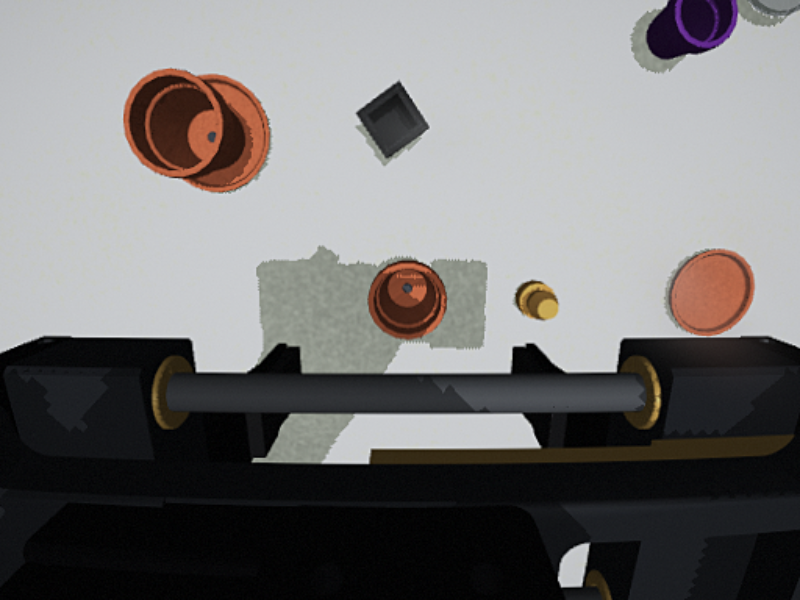

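pot3's rim is at (408,300), as predicted, and the knob is well clear of the fingers. Descending and gripping.

{"api": "jog_arm", "payload": {
  "commands": [
    {"translation": [1, 0, -15], "twist": 0},
    {"translation": [0, 0, -25], "twist": 0},
    {"translation": [0, 0, -25], "twist": 0},
    {"translation": [0, 0, -25], "twist": 0},
    {"translation": [0, 0, -20], "twist": 0},
    {"translation": [0, 0, -20], "twist": 0},
    {"translation": [0, 0, -13], "twist": 0},
    {"translation": [0, 0, -8], "twist": 0},
    {"translation": [0, 0, 0], "twist": 0},
    {"translation": [0, 0, 0], "twist": 0}
  ]
}}

```text
time: 31.0
ee_pos: [0.473, 0.0734, 0.03]
eef_rot: [-0.657, 0.26, -0.26, 0.658]
ft_force: [-0.4, 0.0, 0.1]
width: 0.0867
```

{"api": "jog_arm", "payload": {
  "commands": [
    {"translation": [0, 0, 0], "twist": 0},
    {"translation": [0, 0, 0], "twist": 0},
    {"translation": [0, 0, 0], "twist": 0},
    {"translation": [0, 0, 0], "twist": 0},
    {"translation": [0, 0, 0], "twist": 0},
    {"translation": [0, 0, 0], "twist": 0},
    {"translation": [0, 0, 0], "twist": 0}
  ],
  "grip": 1,
  "grip_force": 18
}}

```text
time: 31.7
ee_pos: [0.4726, 0.0731, 0.0294]
eef_rot: [-0.657, 0.26, -0.26, 0.657]
ft_force: [-0.3, -0.4, 1.0]
width: 0.0528
```

{"api": "jog_arm", "payload": {
  "commands": [
    {"translation": [0, 0, 8], "twist": 0},
    {"translation": [0, 0, 15], "twist": 0},
    {"translation": [0, 0, 22], "twist": 0},
    {"translation": [0, 0, 25], "twist": 0},
    {"translation": [0, 0, 25], "twist": 0},
    {"translation": [0, 0, 20], "twist": 0},
    {"translation": [0, 0, 10], "twist": 0},
    {"translation": [0, 0, 0], "twist": 0}
  ]
}}

```text
time: 32.5
ee_pos: [0.4733, 0.0732, 0.156]
eef_rot: [-0.657, 0.259, -0.261, 0.658]
ft_force: [0.3, 0.3, -1.4]
width: 0.0528
```

{"api": "jog_arm", "payload": {
  "commands": [
    {"translation": [8, -8, 0], "twist": 0},
    {"translation": [15, -14, 0], "twist": 0},
    {"translation": [18, -18, 0], "twist": 0},
    {"translation": [18, -18, 0], "twist": 0},
    {"translation": [18, -18, 0], "twist": 0},
    {"translation": [18, -18, 0], "twist": 0},
    {"translation": [18, -18, 0], "twist": 0},
    {"translation": [18, -17, 0], "twist": 0},
    {"translation": [18, -17, 0], "twist": 0},
    {"translation": [16, -15, 0], "twist": 0},
    {"translation": [11, -11, 0], "twist": 0},
    {"translation": [7, -7, 0], "twist": 0},
    {"translation": [2, -1, 0], "twist": 0},
    {"translation": [0, 0, 0], "twist": 0},
    {"translation": [0, 0, 0], "twist": 0}
  ]
}}

```text
time: 34.0
ee_pos: [0.6572, -0.106, 0.1542]
eef_rot: [-0.658, 0.26, -0.26, 0.658]
ft_force: [0.3, 1.3, -1.2]
width: 0.0526
```

Run:
```python
from h import *
c=camera("wrist"); cv2.imwrite("pics/w12.png",cv2.resize(c["img"][:,:,::-1],(800,600)))
s=read_state();print(s['ee_pos'],s['time'],s['width'])
print(proj(c,[[.657,-.1065,.009]])*1.5625)
```

```text
[ 0.65724227 -0.10609465  0.15439718] 34.05 0.052707014674102166
[[404.8412104 294.979013 ]]
```

View pics/w12.png

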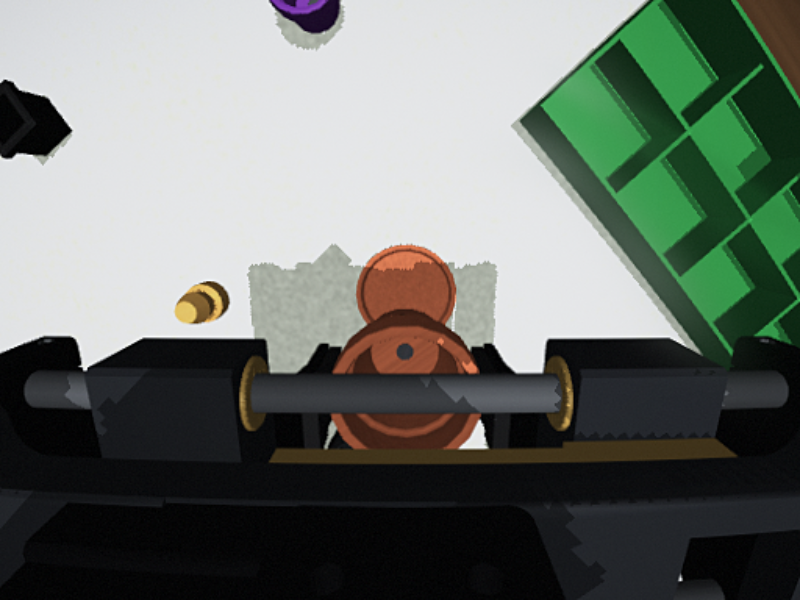

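Saucer3 is at (406,293), as predicted, and the pot is held centred. Lowering.

{"api": "jog_arm", "payload": {
  "commands": [
    {"translation": [1, 0, -10], "twist": 0},
    {"translation": [0, 0, -20], "twist": 0},
    {"translation": [0, 0, -25], "twist": 0},
    {"translation": [0, 0, -25], "twist": 0},
    {"translation": [0, 0, -18], "twist": 0},
    {"translation": [0, 0, -10], "twist": 0},
    {"translation": [0, 0, -6], "twist": 0},
    {"translation": [0, 0, -3], "twist": 0},
    {"translation": [0, 0, -1], "twist": 0},
    {"translation": [0, 0, 0], "twist": 0},
    {"translation": [0, 0, 0], "twist": 0}
  ]
}}

```text
time: 35.15
ee_pos: [0.659, -0.1069, 0.0371]
eef_rot: [-0.657, 0.26, -0.261, 0.658]
ft_force: [0.1, 0.2, 0.0]
width: 0.0531
```

{"api": "jog_arm", "payload": {
  "commands": [
    {"translation": [0, 0, -0.7], "twist": 0},
    {"translation": [0, 0, -0.5], "twist": 0},
    {"translation": [0, 0, 0], "twist": 0},
    {"translation": [0, 0, 0], "twist": 0}
  ]
}}

```text
time: 35.55
ee_pos: [0.6586, -0.1069, 0.0352]
eef_rot: [0.657, -0.26, 0.26, -0.657]
ft_force: [0.2, 0.1, -0.2]
width: 0.0526
```

{"api": "jog_arm", "payload": {
  "commands": [
    {"translation": [0, 0, -0.5], "twist": 0},
    {"translation": [0, 0, -0.4], "twist": 0},
    {"translation": [0, 0, 0], "twist": 0}
  ]
}}

```text
time: 35.85
ee_pos: [0.6585, -0.1069, 0.0342]
eef_rot: [0.657, -0.26, 0.26, -0.657]
ft_force: [-0.4, -0.4, -0.8]
width: 0.0525
```

{"api": "jog_arm", "payload": {
  "commands": [
    {"translation": [0, 0, -0.5], "twist": 0},
    {"translation": [0, 0, 0], "twist": 0}
  ]
}}

```text
time: 36.05
ee_pos: [0.6585, -0.1069, 0.0337]
eef_rot: [0.657, -0.26, 0.26, -0.657]
ft_force: [-0.7, -0.5, -0.7]
width: 0.0529
```

{"api": "jog_arm", "payload": {
  "commands": [
    {"translation": [0, 0, -0.4], "twist": 0},
    {"translation": [0, 0, 0], "twist": 0}
  ]
}}

```text
time: 36.25
ee_pos: [0.6586, -0.1068, 0.0336]
eef_rot: [-0.657, 0.26, -0.26, 0.657]
ft_force: [-0.1, -0.0, 1.5]
width: 0.0529
```

{"api": "jog_arm", "payload": {
  "commands": [
    {"translation": [0, 0, 0], "twist": 0},
    {"translation": [0, 0, 0], "twist": 0},
    {"translation": [0, 0, 0], "twist": 0},
    {"translation": [0, 0, 0], "twist": 0},
    {"translation": [0, 0, 0], "twist": 0},
    {"translation": [0, 0, 10], "twist": 0},
    {"translation": [0, 0, 20], "twist": 0},
    {"translation": [0, 0, 25], "twist": 0},
    {"translation": [0, 0, 30], "twist": 0},
    {"translation": [0, 0, 30], "twist": 0},
    {"translation": [0, 0, 30], "twist": 0},
    {"translation": [0, 0, 10], "twist": 0},
    {"translation": [0, 0, 0], "twist": 0}
  ],
  "grip": 0
}}

```text
time: 37.55
ee_pos: [0.6594, -0.1068, 0.1904]
eef_rot: [-0.657, 0.259, -0.261, 0.658]
ft_force: [-0.6, -0.6, -0.8]
width: 0.0873
```

{"api": "jog_arm", "payload": {
  "commands": [
    {"translation": [-10, -10, 10], "twist": 0},
    {"translation": [-15, -18, 10], "twist": 0},
    {"translation": [-18, -24, 0], "twist": 0},
    {"translation": [-18, -24, 0], "twist": 0},
    {"translation": [-18, -24, 0], "twist": 0},
    {"translation": [-18, -24, 0], "twist": 0},
    {"translation": [-18, -24, 0], "twist": 0},
    {"translation": [-18, -24, 0], "twist": 0},
    {"translation": [-18, -24, 0], "twist": 0},
    {"translation": [-18, -24, 0], "twist": 0},
    {"translation": [-18, -24, 0], "twist": 0},
    {"translation": [-18, -24, 0], "twist": 0},
    {"translation": [-18, -24, 0], "twist": 0},
    {"translation": [-18, -24, 0], "twist": 0},
    {"translation": [-18, -24, 0], "twist": 0},
    {"translation": [-18, -24, 0], "twist": 0},
    {"translation": [-18, -24, 0], "twist": 0},
    {"translation": [-10, -14, 0], "twist": 0},
    {"translation": [-5, -6, 0], "twist": 0},
    {"translation": [0, 0, 0], "twist": 0}
  ]
}}

```text
time: 39.55
ee_pos: [0.3479, -0.515, 0.2079]
eef_rot: [-0.657, 0.261, -0.26, 0.658]
ft_force: [-0.1, 1.2, 0.1]
width: 0.0867
```

Run:
```python
from h import *
c=camera("top"); cv2.imwrite("pics/t2.png",cv2.resize(c["img"][:,:,::-1],(800,600),interpolation=cv2.INTER_CUBIC))
d=camera("scene"); a=d["img"][100:310,160:420,::-1]; cv2.imwrite("pics/s2.png",cv2.resize(a,None,fx=2.85,fy=2.85,interpolation=cv2.INTER_CUBIC))
print(read_state()['ee_pos'],read_state()['time'])
```

```text
[ 0.34965667 -0.51363235  0.20827241] 39.65
```

View pics/t2.png

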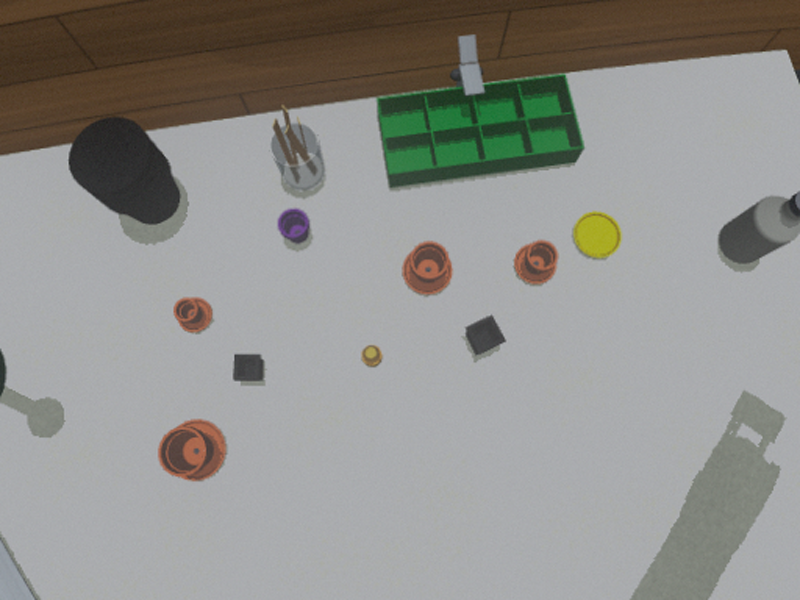

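View pics/s2.png

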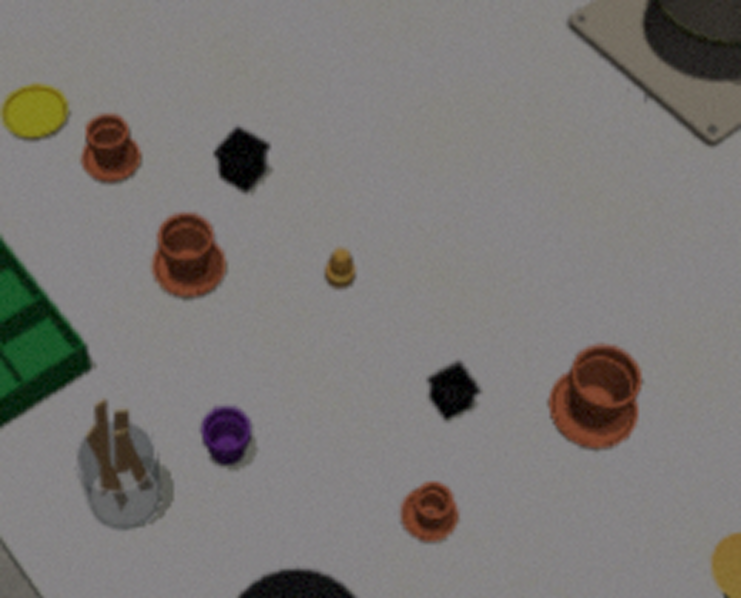

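Both views show all four pots upright and nested. In the top view the drain holes sit within about 3 px (roughly 4 mm) of the saucer centres: pot4 at (196,451), pot3 at (428,269), pot2 at (539,263), pot1 at (192,314). The square pots at (485,335) and (249,368), the purple pot and the yellow saucer are where they were.

Run:
```python
from bench import *
print(abs(read_state()['joint_vel']).max()); print(close_job())
```

```text
0.010392039779681679
the job is handed in; nothing more can be done
None
```

All four clay pots are standing on the saucers of their own size, and the job was handed in at about 40 s of the 99 s allowed. No verdict was reported.

I gripped each pot by its collar, lowered it in sub-millimetre steps until it touched its saucer, and then opened the gripper. The highest contact force I read was about 6 N.

- **Placement:** The last top and scene views show each pot upright and flat inside its saucer's lip. Their drain holes are within about 4 mm of the saucer centres, judged by eye from the pictures rather than measured separately. At release the gripper was about 4 mm higher than at each pick, which is the height of the saucer floor.
- **Things to leave alone:** Both square plastic pots, the purple pot and the yellow saucer are unmoved in the pictures.
- **Disagreements:**
  - The top and scene cameras differed by about 3 mm in y (more for pots 1 and 4), so I used their average; the wrist camera agreed with it to about 2 mm. One automatic fit, pot4 in the top view, failed, and I used the wrist measurement instead.
  - The gripper read 1.5 to 3 mm less than the stated rim sizes, but every pot held firmly.

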